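Chock the bars on the sloping shelf, then fold the stop down

TASK

The two steel bars on the sloping shelf are kept from rolling off only by the pop-up stop. Set the black rubber wedge chock on the deck with its sloping face to the bars and push it in under the middle of the front bar's low side until it is firmly seated there, without ramming it or shoving the bars up the slope; then swing the hand lever right over so the stop sinks below the deck and the bars rest on the chock alone, still lying where they lay. Leave everything else on the bench where it is.

Things in the scene. Friction and masses are not known exactly. Their poses are not given: they have to be found in the camera images.
- deck: Sloping plywood deck of the blue steel bar shelf. Origin: on its upper surface, midway across, at the uphill face of the stop blades, 75 mm above the bench. Axes: x up the slope (low edge towards the robot), y across, z square to the deck, which tilts 8 degrees. It spans x -100 to 140 mm, y -93 to 93 mm; side plates stand 18 mm above it. The shelf may be turned up to 17 degrees.
- bar_front (a point): Centre of the front (lower) steel hollow bar: 60 mm diameter, 160 mm long, about 2.3 kg, lying across the slope (along the deck's y) against the stop blades, its axis 30 mm above the deck and 30 mm up-slope of the deck's origin. It can roll. Only this point's position is meant, not its turning.
- bar_back (a point): Centre of the second bar, the same size, lying behind the front one and leaning on it (axis 60 mm farther up-slope).
- chock_mid (a point): Centre (half-way up) of the black rubber wedge chock, 160 g: 80 mm long (its x), 44 mm wide (its y), 42 mm high, standing on its sole 21 mm below this point. Its +x end is the 4 mm thick toe of the wedge, its -x end the block with a 38 mm long flat top (x -40 to -2 mm) and upright parallel sides 44 mm apart, where to grip it.
- chock_toe (a point): Middle of the chock's toe edge, 4 mm above its sole and 40 mm ahead of its centre along its x. From here the face slopes up and back at 42 degrees. Wedged under the bar the chock's centre lies some 56 mm down-slope of the bar's axis. The rubber grips wood and steel well (friction about 0.9). A steady hand push of about 10 N along the slope seats it; from about 25 N it is being rammed.
- stop (a joint): Angle of the pop-up stop. 0: up, its two 16 mm wide steel blades stand 38 mm above the deck at deck y -65 and +65 mm, 114 mm clear between them, holding the bars. It grows as the lever is swung down-slope, to 1.45 rad at its end stop, where the blades lie wholly below the deck.
- lever_grip (a point): Centre of the black cross grip (a round bar 24 mm diameter, 36 mm long, along y, flat ends) of the stop's hand lever, outside the shelf on its +y side, at deck y 150 mm, 110 mm from the shaft. Stop up: it leans 0.35 rad up-slope (grip 83 mm above the deck's plane, 35 mm up-slope of its origin); folded: 1.1 rad down-slope. Pinch its ends from above, or push it over.
- stop_shaft (a point): Middle of the stop's cross shaft, under the deck at deck x = -3 mm, z = -20 mm; axis along the deck's y. Blade tops are 58 mm from it and the lever's grip 110 mm. The turning is stiff (0.5 N m of friction, some 5 N at the grip): the stop stays where it is left.
- block_mid (a point): Centre of a plain rectangular wooden packing block, 85 x 44 x 40 mm (bystander).
- bin: Green open-fronted bin with bolts, 160 x 100 x 75 mm, origin under its middle (bystander).
- tape_roll: Roll of tape lying flat, 104 mm across, 48 mm high, origin under its middle (bystander).
- offcut: Flat offcut of the same bar, 60 mm across, 28 mm high, origin under its middle (bystander).
- mallet: Hammer with a wooden handle, 260 mm long, lying flat, origin under its middle (bystander).
Things that resemble listed ones, but are neither listed nor needed, are in the scene too. Of the things shaped like the part that bears chock_mid, the black one is meant.

How it is judged:
By the outcome, as a careful person would: the job done as asked, in the order asked, and still so for the second after the job is handed in, with the robot touching nothing.
It also fails if it takes over 72 s, if anything falls off the work surface, if the arm or the gripper's body presses on something with over 40 N, if the wrist force passes 120 N, or if a joint passes its speed limit or range.

ROBOT

A 6-joint arm with a two-finger parallel gripper is mounted at the origin on the work surface. World frame = base frame: x ahead of the robot, y to its left, z up, the work surface at z = 0. Lengths are in mm, angles in degrees, forces in N, time in s.
With the tool pointing down it reaches from about 300 to 850 mm from the base axis. Payload 4.2 kg.
Tool frame: the origin (TCP) lies on the centre line of the jaws, within the pads' length; the fingertips stand 14 mm ahead of it and the grasp point (between the pads) lies 5 mm behind it (env.finger_overhang is the z of the fingertips in the tool frame, in mm); z points along the fingers, y is the line along which they close (so a half turn about z gives the same grasp; the last joint's range is limited). The gripper opens to 91 mm and grips with 3 to 60 N. Pads are 32 mm wide; open, the fingers measure 118 mm over their backs; the gripper's body (76 mm by 178 mm) begins 60 mm behind the grasp point.
Start: joints at [-65.89, 18.312, 89.639, -0, 72.044, -1.146], TCP at [245.336, -520.05, 227.976] pointing down, gripper open.
Joint ranges: [-177.97, 177.97], [-48.28, 115.42], [12.27, 149.76], [-77.06, 257.06], [2.81, 150.46], [-146.56, 146.56]. Speed limits (degrees/s): [147.25, 147.25, 180, 180, 180, 180].

INTERFACE

Orientations are given as [roll, pitch, yaw] about the fixed x, y, z axes, in that order (R = Rz(yaw) Ry(pitch) Rx(roll)).
In Python, from workcell import sensors, viewer, env gives the robot as it stands. The module is installed in compiled form; this text tells all that it offers.
- The arm moves only by the tool step_arm, never from a script. Its argument "plan" is one flat list of numbers, 6 for each row, row after row: the shift along the tool's x, y, z in cm, then the turn, a rotation vector about the tool's x, y, z in rad. In form: [x, y, z, wx, wy, wz, x, y, z, wx, wy, wz, ...]. A call has 1 to 5 rows; each row shifts and turns the commanded pose from where the row before left it, along the tool's axes as they then stand; what a row does not reach is not made up. A row lasts 1/12 s, in which the tool goes at most 41.7 mm and 7.16 degrees, less where a joint would pass 70% of its speed; a pose out of reach is approached as far as the arm can. A call is refused whole if a number of a shift passes 4.17 or a number of a turn 0.125, either way. A call with a gripper value outside its range is refused whole. "hand" is the finger opening in cm, from 0 to 9.12, set as the call begins (left out, the last holds). The fingers move at their own pace and stop on an object; "newtons" is the grip in N (left out, the last holds). Time passes only in rows, so rows that do not move let the fingers close. It gives the time, the measured TCP pose, the force, the opening and the grip force at its end, in the units of the state.
- sensors.state(): the state, without advancing time (a new reading comes with each control period).
- viewer.grab_frame(name): name is "scene" or "side" or "wrist"; returns a dict with "img" (480x640x3 uint8, red, green, blue), "fx", "fy", "cx", "cy" (pixels), "k1" (the pictures are not rectified: a ray, as slopes to the right and down, at radius r is drawn at 1 + k1 r^2 times it, then the intrinsics apply), "position" and "attitude" of the camera in the world. Camera axes: x right, y down, z forward; pixel columns grow to the right and rows downward; lengths in mm; the calibration is good to about 2 mm. A picture is of the moment at which its call begins. There is no depth.
- env.job_done(): hands the job in; it is judged then, once.
Trained networks look in a picture, given as the dict that the camera call returned (one of the last four; its "shot" number tells which), for a name from the list of things; names that differ only in an ending like _2 or _b are one class to them, and where a whole thing is asked for, a point or a joint stands for the part that bears it (a point fixed in the world has none). Each returns a list of dicts, best first, with "score" (0 to 1); they miss things now and then, are a little off and sometimes report something else, mostly with a low value. They report only what shows in the picture. A call takes as long as a camera call. They do not tell look-alikes from the thing itself.
- viewer.boxes_of(name, picture): "location" ([column, row] in pixels, amid what is visible of it).
- viewer.pinpoint(name, picture): "location" ([column, row] in pixels: a listed point, or the origin of a listed thing).
The state is a dict: "time_s": time; "qpos": joint angles; "qvel": joint speeds; "effort": joint torques, N m; "ee_pos": TCP position; "ee_rot": TCP orientation; "force": force on the tool from outside, world axes, zero at the start; "torque": the same for the moment, N m; "gripper_width": finger opening in mm; "gripper_force": force on a finger pad.
Only numpy, scipy, OpenCV 4.12 (cv2) and the standard library are available. Lean on these libraries where they do the work, as an engineer would, in place of code of your own. Each camera call takes 0.05 s, during which the arm holds its last target. There are 200 camera calls.

## Working session

There is one attempt and no reset: what is moved stays moved. The work goes in short steps, Python scripts to look and compute and a tool call to move; the robot and the scene stay as the last step left them, time stands still between calls to the robot, and variables do not carry over. Pictures are saved under pics/ and viewed, at most 10 in all, crops included, and the job is handed in when it is done.

Besides the shell and the picture viewer there is one more tool, called by a JSON object that holds its "op" and its "data". step_arm: Moves the arm, as the interface text tells. Its arguments: {"type":"object","properties":{"plan":{"type":"array","items":{"type":"number"}},"hand":{"type":"number"},"newtons":{"type":"number"}},"required":["plan"]}

```bash
mkdir -p pics; cat > h.py <<'E'
import numpy as np, cv2
from scipy.spatial.transform import Rotation as R
from workcell import sensors, viewer, env
def grab(n,save=None):
    p=viewer.grab_frame(n)
    if save: cv2.imwrite(f'pics/{save}.png',p['img'][:,:,::-1])
    return p
def rot(a):
    a=np.array(a,float)
    if a.shape==(3,3): return a
    if a.size==4: raise ValueError(a)
    return R.from_euler('xyz',a,degrees=True).as_matrix()
def ray(p,uv):
    K=np.array([[p['fx'],0,p['cx']],[0,p['fy'],p['cy']],[0,0,1.]])
    q=cv2.undistortPoints(np.array([[uv]],float),K,np.array([p['k1'],0,0,0,0.]))[0,0]
    d=rot(p['attitude'])@np.array([q[0],q[1],1]); return np.array(p['position'],float),d/np.linalg.norm(d)
def atz(p,uv,z):
    o,d=ray(p,uv); return o+d*(z-o[2])/d[2]
def tri(rs):
    A=np.zeros((3,3));b=np.zeros(3)
    for o,d in rs:
        M=np.eye(3)-np.outer(d,d);A+=M;b+=M@o
    x=np.linalg.solve(A,b); return x,[np.linalg.norm((np.eye(3)-np.outer(d,d))@(x-o)) for o,d in rs]
def proj(p,X):
    c=rot(p['attitude']).T@(np.array(X,float)-p['position']);s=c[:2]/c[2];s=s*(1+p['k1']*(s@s))
    return np.array([p['fx']*s[0]+p['cx'],p['fy']*s[1]+p['cy']])
E
python3 - <<'E'
from h import *
P={n:grab(n,n+'0') for n in ('scene','side')}
for n,p in P.items(): print(n,p['position'],p['attitude'],p['fx'],p['k1'])
for t in 'deck bar_front bar_back chock_mid chock_toe lever_grip stop_shaft block_mid bin tape_roll offcut mallet'.split():
    for n,p in P.items():
        print(t,n,[(np.round(a['location']).tolist(),round(a['score'],2)) for a in viewer.pinpoint(t,p)][:4])
print(sensors.state())
E
```

```text
scene [1534.69053514 -366.20502168 1129.2790385 ] [-134.24837451    0.77155022   69.55481424] 539.2719788667365 -0.06507606809479258
side [ 165.42244314  975.90901596 1422.79484606] [-140.88131678   -0.82875896 -157.69627443] 594.5986551497508 -0.16886939563180153
deck scene [([318.0, 269.0], 0.73)]
deck side [([292.0, 243.0], 0.64), ([227.0, 332.0], 0.28)]
bar_front scene [([327.0, 267.0], 0.56)]
bar_front side [([284.0, 231.0], 0.94)]
bar_back scene [([337.0, 275.0], 0.57)]
bar_back side [([266.0, 231.0], 0.79)]
chock_mid scene [([245.0, 269.0], 0.97), ([198.0, 268.0], 0.8), ([232.0, 238.0], 0.62)]
chock_mid side [([356.0, 222.0], 0.93), ([393.0, 235.0], 0.73), ([385.0, 200.0], 0.65), ([305.0, 182.0], 0.32)]
chock_toe scene [([206.0, 280.0], 0.88), ([222.0, 248.0], 0.6), ([235.0, 283.0], 0.56)]
chock_toe side [([368.0, 205.0], 0.93), ([350.0, 216.0], 0.9), ([391.0, 229.0], 0.71)]
lever_grip scene [([374.0, 226.0], 0.51)]
lever_grip side [([274.0, 260.0], 0.66)]
stop_shaft scene []
stop_shaft side []
block_mid scene [([412.0, 221.0], 0.84)]
block_mid side [([287.0, 368.0], 0.94)]
bi
[... 345 characters left out ...]
[([393.0, 176.0], 0.91)]
{'time_s': 1.3, 'qpos': array([-6.58891668e+01,  1.83129242e+01,  8.96386959e+01,  7.56548892e-06,
        7.20435839e+01, -1.14450253e+00]), 'qvel': array([ 0.09517507, -0.01902306, -0.052574  , -0.04043856,  0.08143836,
       -0.05050789]), 'effort': array([-1.04433362e-03, -4.12357128e+01, -2.32229161e+01,  7.25871697e-02,
        3.77201953e-02, -1.20349733e-05]), 'ee_pos': array([ 245.34785742, -520.05223495,  227.96771338]), 'ee_rot': array([1.79995205e+02, 8.85991819e-05, 2.52553334e+01]), 'force': array([ 0.2845412 ,  0.0247696 , -0.45899621]), 'torque': array([ 0.00905042,  0.02112176, -0.01023839]), 'gripper_force': 0.0, 'gripper_width': 91.29340995359362}
```

View pics/scene0.png

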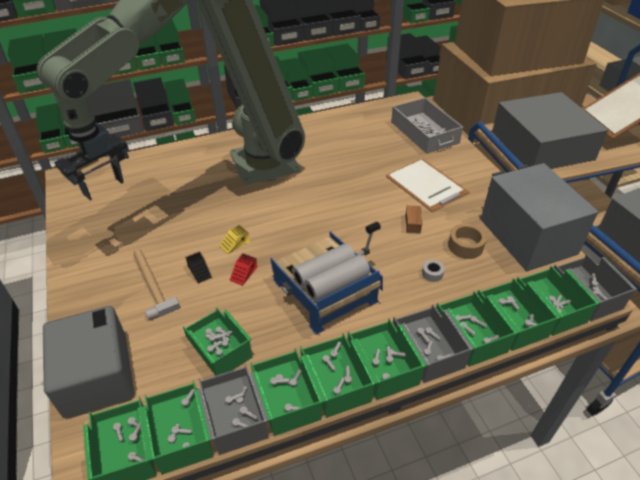

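View pics/side0.png

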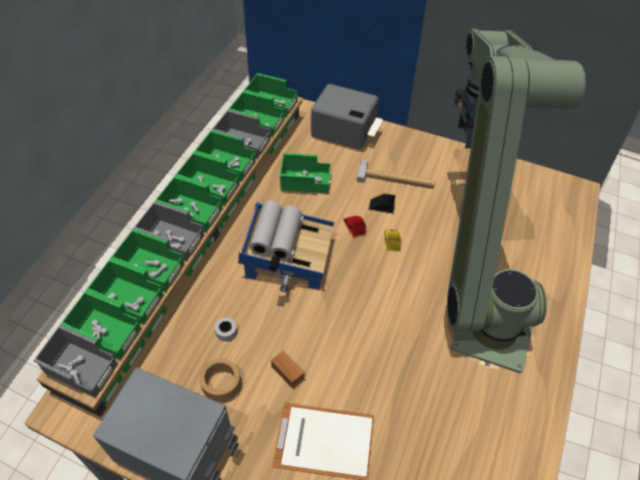

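The pictures show three chocks. In scene pixels they are black (198,268), red (245,269) and yellow (232,238); in the side view they are black (385,200), red (356,222) and yellow (393,235). I choose the black one. The shelf stands at scene (327,275), with its lever at (374,226).

```bash
python3 - <<'E'
from h import *
s=grab('scene');d=grab('side')
def near(t,p,uv):
    c=[a for a in viewer.pinpoint(t,p) if np.hypot(*(np.array(a['location'])-uv))<20]
    return np.array(c[0]['location']) if c else None
W={}
for t,a,b in [('chock_mid',(198,268),(385,200)),('chock_toe',(206,280),(368,205)),('deck',(318,269),(292,243)),('bar_front',(327,267),(284,231)),('bar_back',(337,275),(266,231)),('lever_grip',(374,226),(274,260))]:
    u,v=near(t,s,a),near(t,d,b)
    if u is None: u=np.array(a,float);print('def s')
    if v is None: v=np.array(b,float);print('def d')
    x,e=tri([ray(s,u),ray(d,v)]);W[t]=x;print(t,np.round(u),np.round(v),np.round(x,1),np.round(e,1))
for t,z in (('chock_mid',21),('chock_toe',4)):
    print(t,atz(s,near(t,s,dict(chock_mid=(198,268),chock_toe=(206,280))[t]),z).round(1),atz(d,near(t,d,dict(chock_mid=(385,200),chock_toe=(368,205))[t]),z).round(1))
im=np.hstack([cv2.resize(s['img'][240:380,180:390],None,fx=1.9,fy=1.9,interpolation=2),cv2.resize(d['img'][170:310,230:440],None,fx=1.9,fy=1.9,interpolation=2)])
cv2.imwrite('pics/crop1.png',im[:,:,::-1])
E
```

```text
chock_mid [198. 263.] [383. 204.] [ 430.3 -319.6   19.6] [3.4 3.4]
chock_toe [204. 279.] [370. 206.] [ 473.6 -314.7   -3. ] [2.2 2.2]
deck [316. 265.] [293. 243.] [612.7 -24.2  75.1] [8.3 8.3]
bar_front [322. 270.] [282. 236.] [648.3 -21.2  92. ] [5.9 5.9]
bar_back [336. 276.] [267. 232.] [689.5  -2.5 108. ] [3.3 3.3]
lever_grip [372. 224.] [271. 264.] [608.3 135.4 168.1] [5.6 5.6]
chock_mid [ 428.1 -321.9   21. ] [ 431.5 -314.5   21. ]
chock_toe [ 478.  -316.5    4. ] [ 473.1 -306.     4. ]
```

View pics/crop1.png

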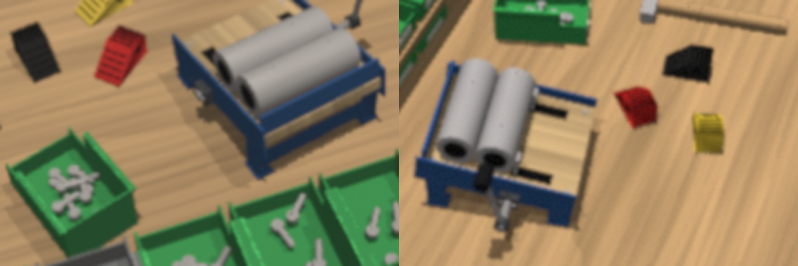

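Both crops confirm the black chock. It lies near (430,-318), with its toe roughly along world +x. Next I go above it for a closer look.

{"op": "step_arm", "data": {"plan": [3.4, -1.54, 0, 0, 0, 0, 3.4, -1.54, 0, 0, 0, 0, 3.4, -1.54, 0, 0, 0, 0, 3.4, -1.54, 0, 0, 0, 0, 3.4, -1.54, 0, 0, 0, 0]}}

```text
time_s: 2.62
ee_pos: [367.0, -376.6, 228.1]
ee_rot: [180.0, -0.0, 25.2]
force: [0.6, -0.2, -0.4]
gripper_width: 91.4
gripper_force: 0.0
```

{"op": "step_arm", "data": {"plan": [3.4, -1.54, 0, 0, 0, 0, 3.4, -1.54, 0, 0, 0, 0, 0, 0, 1, 0, 0, 0.1, 0, 0, 1, 0, 0, 0.1, 0, 0, 0, 0, 0, 0.1]}}

```text
time_s: 3.03
ee_pos: [414.4, -319.5, 206.3]
ee_rot: [-179.9, 0.1, 7.9]
force: [0.4, 0.7, -0.0]
gripper_width: 91.1
gripper_force: 0.0
```

```bash
cat >> h.py <<'E'
def go(T,rpy):
    s=sensors.state();A=rot(s['ee_rot'])
    print('at',s['ee_pos'].round(1),s['ee_rot'].round(1),'shift cm',(A.T@(np.array(T)-s['ee_pos'])/10).round(2),'turn',R.from_matrix(A.T@rot(rpy)).as_rotvec().round(3),'t',s['time_s'],'F',s['force'].round(1),'w',s['gripper_width'])
E
python3 - <<'E'
from h import *
w=grab('wrist','w1');s=grab('scene');d=grab('side')
print(w['position'],w['attitude'])
for t,z in (('chock_mid',21),('chock_toe',4)):
    for p in (w,s,d):
        print(t,[(np.round(a['location']).tolist(),round(a['score'],2),atz(p,a['location'],z).round(1)) for a in viewer.pinpoint(t,p)])
go((410,-321,100),(180,0,8))
E
```

```text
[ 489.02054008 -308.45576991  363.36233181] [ 1.64519736e+02  1.08683751e-01 -8.20684756e+01]
chock_mid [([195.0, 249.0], 0.95, array([ 364.5, -202.5,   21. ])), ([210.0, 107.0], 0.72, array([ 494.4, -209. ,   21. ])), ([337.0, 188.0], 0.64, array([ 439.9, -327.1,   21. ]))]
chock_mid [([236.0, 238.0], 0.79, array([ 368.8, -195.1,   21. ])), ([199.0, 268.0], 0.71, array([ 450.6, -323.9,   21. ])), ([244.0, 268.0], 0.58, array([ 496.3, -204.1,   21. ]))]
chock_mid [([384.0, 202.0], 0.96, array([ 433.6, -327. ,   21. ])), ([357.0, 224.0], 0.61, array([ 482.5, -202.3,   21. ])), ([392.0, 237.0], 0.6, array([ 362.9, -195.1,   21. ])), ([292.0, 243.0], 0.36, array([637.2, -52.7,  21. ]))]
chock_toe [([240.0, 234.0], 0.88, array([ 379.4, -240.3,    4. ])), ([335.0, 141.0], 0.76, array([ 480.5, -319.5,    4. ])), ([251.0, 76.0], 0.74, array([ 525.4, -238. ,    4. ]))]
chock_toe [([204.0, 279.0], 0.87, array([ 480.1, -318.4,    4. ])), ([236.0, 281.0], 0.77, array([ 519.1, -235.5,    4. ])), ([221.0, 250.0], 0.61, array([ 384.4, -244.8,    4. ]))]
chock_toe [([390.0, 228.0], 0.73, array([ 382.7, -243.6,    4. ])), ([369.0, 202.0], 0.68, array([ 482., -322.,    4.])), ([349.0, 218.0], 0.68, array([ 517. , -231.4,    4. ]))]
at [ 414.6 -321.3  208.2] [180.   -0.    8.1] shift cm [-0.45 -0.1  10.82] turn [ 0.    -0.     0.002] t 3.4833 F [-0.4 -0.   0. ] w 91.06313744716726
```

View pics/w1.png

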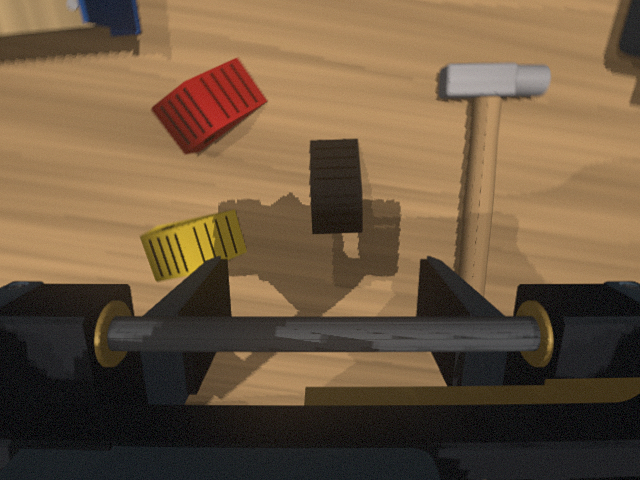

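The wrist view shows the black chock with its toe edge at (310..358,140) and its back top edge at (313..362,233). I compute its pose from these.

```bash
python3 - <<'E'
from h import *
w=grab('wrist')
for uv,z in [((310,140),4),((358,139),4),((313,234),42),((363,232),42)]: print(uv,atz(w,uv,z).round(1))
a=[atz(w,uv,z) for uv,z in [((310,140),4),((358,139),4),((313,234),42),((363,232),42)]]
t=(a[0]+a[1])/2;b=(a[2]+a[3])/2;v=t-b;print(np.degrees(np.arctan2(v[1],v[0])),np.hypot(*v[:2]),(t+b)/2)
E
```

```text
(310, 140) [ 478.8 -298.9    4. ]
(358, 139) [ 486.  -342.7    4. ]
(313, 234) [ 400.4 -313.3   42. ]
(363, 232) [ 408.4 -356.6   42. ]
10.301233520289662 79.28232261881496 [ 443.42360497 -327.85717942   23.        ]
```

{"op": "step_arm", "data": {"plan": [0.76, 1.12, 2, 0, 0, -0.035, 0, 0, 3.8, 0, 0, 0, 0, 0, 3.8, 0, 0, 0, 0, 0, 3.8, 0, 0, 0, 0, 0, 2.5, 0, 0, 0]}}

```text
time_s: 3.95
ee_pos: [422.3, -330.0, 46.0]
ee_rot: [-179.8, 0.1, 10.1]
force: [-0.5, 0.1, -0.5]
gripper_width: 91.3
gripper_force: 0.0
```

{"op": "step_arm", "data": {"plan": [0, 0, 1.5, 0, 0, 0, 0, 0, 1.0, 0, 0, 0, 0, 0, 0, 0, 0, 0]}}

```text
time_s: 4.2
ee_pos: [422.8, -330.4, 22.2]
ee_rot: [-179.8, 0.1, 10.1]
force: [0.4, 0.2, 0.3]
gripper_width: 91.1
gripper_force: 0.0
```

{"op": "step_arm", "data": {"plan": [0, 0, 0, 0, 0, 0, 0, 0, 0, 0, 0, 0, 0, 0, 0, 0, 0, 0, 0, 0, 0, 0, 0, 0, 0, 0, 0, 0, 0, 0], "hand": 3, "newtons": 30}}

```text
time_s: 4.62
ee_pos: [424.1, -331.4, 24.9]
ee_rot: [179.9, -0.1, 10.1]
force: [1.3, -0.5, -0.0]
gripper_width: 60.8
gripper_force: 0.0
```

{"op": "step_arm", "data": {"plan": [0, 0, 0, 0, 0, 0, 0, 0, 0, 0, 0, 0, 0, 0, 0, 0, 0, 0]}}

```text
time_s: 4.87
ee_pos: [423.4, -330.4, 24.3]
ee_rot: [-179.9, 0.0, 10.0]
force: [-0.9, 2.0, 4.2]
gripper_width: 43.7
gripper_force: 29.9
```

{"op": "step_arm", "data": {"plan": [0, 0, -1, 0, 0, 0, 0, 0, -4, 0, 0, 0, 0, 0, -4, 0, 0, 0, 0, 0, -4, 0, 0, 0, 0, 0, -4, 0, 0, 0]}}

```text
time_s: 5.28
ee_pos: [423.2, -330.9, 196.2]
ee_rot: [180.0, 0.0, 10.1]
force: [-0.0, -0.1, -1.5]
gripper_width: 43.9
gripper_force: 29.9
```

{"op": "step_arm", "data": {"plan": [1.93, -3.21, -1, 0, 0, 0, 1.93, -3.21, -1, 0, 0, 0, 1.93, -3.21, -1, 0, 0, 0, 1.93, -3.21, 0, 0, 0, 0, 1.93, -3.21, 0, 0, 0, 0]}}

```text
time_s: 5.7
ee_pos: [491.1, -154.8, 225.3]
ee_rot: [179.9, -0.1, 10.0]
force: [0.1, 0.2, -1.7]
gripper_width: 44.0
gripper_force: 29.9
```

{"op": "step_arm", "data": {"plan": [1.93, -3.21, 0, 0, 0, 0, 1.93, -3.21, 0, 0, 0, 0, 1.93, -3.21, 0, 0, 0, 0, 0, 0, 0, 0, 0, -0.07, 0, 0, 0, 0, 0, 0]}}

```text
time_s: 6.12
ee_pos: [531.1, -49.5, 224.1]
ee_rot: [180.0, 0.0, 14.4]
force: [0.0, -0.4, -2.1]
gripper_width: 43.7
gripper_force: 29.9
```

```bash
python3 - <<'E'
from h import *
w=grab('wrist','w2')
go((530,-50,224),(180,0,14))
print(w['position'],w['attitude'])
for t,z in (('deck',75),('bar_front',109),('bar_back',117),('lever_grip',162),('chock_mid',224)):
        print(t,[(np.round(a['location']).tolist(),round(a['score'],2),atz(w,a['location'],z).round(1)) for a in viewer.pinpoint(t,w)])
E
```

```text
at [530.7 -50.7 224. ] [180.    0.   14.1] shift cm [-0.05 -0.08  0.  ] turn [0.001 0.001 0.002] t 6.1667 F [-0.3 -0.4 -2. ] w 43.89393642943829
[603.71893685 -29.75928107 381.31720293] [ 1.64638282e+02 -5.49202811e-02 -7.56026335e+01]
deck [([316.0, 109.0], 0.76, array([618.1, -20.4,  75. ]))]
bar_front [([323.0, 70.0], 0.95, array([641.3, -19.9, 109. ]))]
bar_back []
lever_grip [([38.0, 46.0], 0.77, array([609.4, 129.9, 162. ]))]
chock_mid [([468.0, 283.0], 0.85, array([ 556.3, -108.6,  224. ])), ([325.0, 264.0], 0.78, array([549.4, -44.8, 224. ]))]
```

View pics/w2.png

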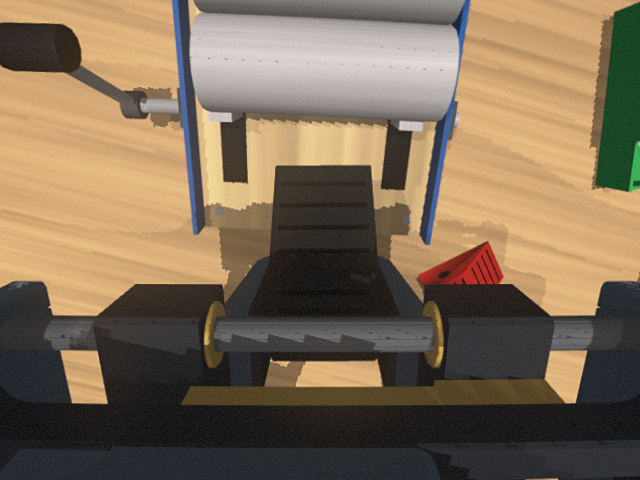

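The wrist view shows the deck slots at (234,150) and (396,155), with the front bar's low outline running from (220,113) to (430,121). The lever grip is at (38,46). I fit the shelf pose to these.

```bash
cat >> h.py <<'E'
def deckT(px,py,yaw):
    return R.from_euler('xyz',[0,-8,yaw],degrees=True).as_matrix(),np.array([px,py,75.])
E
python3 - <<'E'
from h import *
from scipy.optimize import least_squares
w=grab('wrist')
def loc(q,uv):
    A,o=deckT(*q);c,d=ray(w,uv);return A.T@(c-o),A.T@d
def atdz(q,uv,z):
    c,d=loc(q,uv);return c+d*(z-c[2])/d[2]
def res(q):
    r=[atdz(q,uv,0)[1]-y for uv,y in [((233.5,125),65),((235,180),65),((398,130),-65),((394,186),-65)]]
    for uv in [((250,115.5)),((320,120)),((380,122))]:   # bar outline
        c,d=loc(q,uv); cx=np.array([c[0]-30,c[2]-30]);dx=np.array([d[0],d[2]]);dx/=np.linalg.norm(dx)
        r.append(abs(cx[0]*dx[1]-cx[1]*dx[0])-30)
    return r
f=least_squares(res,[615,-22,14]);q=f.x;print(q.round(2),f.fun.round(1))
for X in [(0,0,0),(30,0,30),(35,150,83),(-100,94,18),(-100,-94,18),(30,80,60),(30,-80,60)]:
    A,o=deckT(*q);P=A@np.array(X)+o;print(X,P.round(1),proj(w,P).round())
for uv in [(198,234),(429,242)]: print(uv, atdz(q,uv,18).round(1),atdz(q,uv,0).round(1))
for uv in [(38,46)]: print(atdz(q,uv,83).round(1))
# chock in hand toe, expected at TCP + 60 x
for uv in [(275,166),(370,166)]: print(uv,(atz(w,uv,204)).round(1))
np.save('q.npy',q)
E
```

```text
[613.79 -25.44  11.53] [-0.5  0.4  1.  -1.  -0.5  0.5  0. ]
(0, 0, 0) [613.8 -25.4  75. ] [317. 114.]
(30, 0, 30) [638.8 -20.3 108.9] [317.  72.]
(35, 150, 83) [606.5 126.2 162.1] [38. 53.]
(-100, 94, 18) [495.5  46.4  78.9] [199. 237.]
(-100, -94, 18) [ 533.1 -137.8   78.9] [425. 247.]
(30, 80, 60) [618.7  57.2 138.6] [182.  67.]
(30, -80, 60) [650.7 -99.6 138.6] [450.  79.]
(198, 234) [-96.9  94.2  18. ] [-104.9  100.4    0. ]
(429, 242) [-95.6 -97.   18. ] [-103.5 -102.7    0. ]
[ 38.4 149.2  83. ]
(275, 166) [582.5 -15.5 204. ]
(370, 166) [593.1 -58.  204. ]
```

```bash
python3 - <<'E'
from h import *
A,o=deckT(615.5,-25,11.8)
for X in [(-66,-2,80)]: go(A@np.array(X)+o,(180,-8,11.8))
s=sensors.state();B=rot((180,-8,11.8));print((B.T@(A@np.array((-66,-2,80))+o-s['ee_pos'])/10).round(2))
E
```

```text
at [530.5 -52.2 224.1] [180.  -0.  14.] shift cm [ 1.25 -0.68  7.9 ] turn [-0.002  0.14   0.038] t 6.4667 F [ 0.4  0.6 -2.2] w 43.64736570206166
[ 0.11 -0.73  8.  ]
```

{"op": "step_arm", "data": {"plan": [0, 0, 0, 0, 0.07, 0.019, 0, 0, 0, 0, 0.07, 0.019, 0.1, -0.4, 3, 0, 0, 0, 0, -0.33, 3, 0, 0, 0, 0, 0, 2, 0, 0, 0]}}

```text
time_s: 6.88
ee_pos: [539.7, -41.7, 143.2]
ee_rot: [-179.8, -7.9, 11.8]
force: [-0.4, -0.2, -2.5]
gripper_width: 43.8
gripper_force: 29.9
```

{"op": "step_arm", "data": {"plan": [0, 0, 0, 0, 0, 0, 0, 0, 0, 0, 0, 0]}}

```text
time_s: 7.05
ee_pos: [540.6, -41.8, 144.4]
ee_rot: [-179.8, -7.9, 11.8]
force: [0.3, -0.0, -1.0]
gripper_width: 44.2
gripper_force: 29.9
```

```bash
cat >> h.py <<'E'
def st(q=(615.5,-25,11.8)):
    A,o=deckT(*q);s=sensors.state();print('deck TCP',(A.T@(s['ee_pos']-o)).round(1),'rpy',s['ee_rot'].round(1),'Fdeck',(A.T@s['force']).round(1),'t',round(s['time_s'],2))
E
python3 - <<'E'
from h import *
w=grab('wrist','w3');st()
for t in ('deck','bar_front'):
    print(t,[(np.round(a['location']).tolist(),round(a['score'],2)) for a in viewer.pinpoint(t,w)])
A,o=deckT(615.5,-25,11.8)
for X in [(0,0,0),(30,0,30),(-100,94,18),(-100,-94,18),(-9,-57,0),(-9,57,0)]: print(X,proj(w,A@np.array(X)+o).round())
E
```

```text
deck TCP [-65.1  -1.5  80.6] rpy [-179.9   -8.1   11.8] Fdeck [-0.7 -0.1 -1.3] t 7.1
deck [([319.0, 142.0], 0.81), ([324.0, 85.0], 0.55)]
bar_front [([324.0, 84.0], 0.73)]
(0, 0, 0) [323. 146.]
(30, 0, 30) [323.  88.]
(-100, 94, 18) [175. 309.]
(-100, -94, 18) [472. 309.]
(-9, -57, 0) [416. 161.]
(-9, 57, 0) [231. 161.]
```

View pics/w3.png

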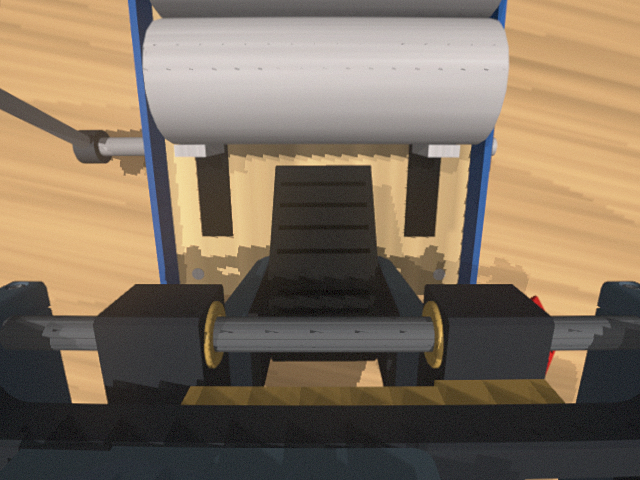

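The view shows the chock squarely in line with the bar. The bar is level in the picture, its middle is at column 326 and the chock's is at 323. I lower it.

{"op": "step_arm", "data": {"plan": [0, 0, 2, 0, 0, 0, 0, 0, 2, 0, 0, 0, 0, 0, 1, 0, 0, 0, 0, 0, 0.3, 0, 0, 0, 0, 0, 0, 0, 0, 0]}}

```text
time_s: 7.62
ee_pos: [548.5, -39.8, 92.5]
ee_rot: [-179.8, -8.0, 11.9]
force: [-0.1, 0.7, -1.9]
gripper_width: 44.0
gripper_force: 29.9
```

{"op": "step_arm", "data": {"plan": [0, 0, 0.15, 0, 0, 0, 0, 0, 0.1, 0, 0, 0, 0, 0, 0, 0, 0, 0]}}

```text
time_s: 7.87
ee_pos: [549.2, -39.7, 90.7]
ee_rot: [-179.9, -8.1, 11.9]
force: [0.4, 0.7, -1.0]
gripper_width: 43.9
gripper_force: 29.9
```

```bash
python3 -c "
from h import *
st()"
```

```text
deck TCP [-65.1  -0.8  25. ] rpy [-179.9   -8.1   11.9] Fdeck [ 0.4  0.6 -1.1] t 7.87
```

{"op": "step_arm", "data": {"plan": [0, 0, 0.07, 0, 0, 0, 0, 0, 0, 0, 0, 0, 0, 0, 0, 0, 0, 0]}}

```text
time_s: 8.12
ee_pos: [549.2, -39.6, 89.8]
ee_rot: [-179.9, -8.1, 11.9]
force: [0.7, 0.5, 1.0]
gripper_width: 44.0
gripper_force: 29.9
```

{"op": "step_arm", "data": {"plan": [0, 0, 0.07, 0, 0, 0, 0, 0, 0, 0, 0, 0, 0, 0, 0, 0, 0, 0]}}

```text
time_s: 8.37
ee_pos: [549.2, -39.6, 89.8]
ee_rot: [-179.9, -8.1, 11.9]
force: [-3.6, -0.1, 6.2]
gripper_width: 43.7
gripper_force: 29.9
```

{"op": "step_arm", "data": {"plan": [0, 0, 0.07, 0, 0, 0, 0, 0, 0, 0, 0, 0, 0, 0, 0, 0, 0, 0]}}

```text
time_s: 8.62
ee_pos: [549.2, -39.6, 89.7]
ee_rot: [-179.9, -8.1, 11.9]
force: [-4.0, 0.2, 11.7]
gripper_width: 44.3
gripper_force: 29.9
```

{"op": "step_arm", "data": {"plan": [0, 0, -0.13, 0, 0, 0, 0.3, 0, 0, 0, 0, 0, 0.3, 0, 0, 0, 0, 0, 0.3, 0, 0, 0, 0, 0, 0, 0, 0, 0, 0, 0]}}

```text
time_s: 9.03
ee_pos: [555.1, -37.7, 90.6]
ee_rot: [-179.8, -7.7, 11.9]
force: [-8.8, -0.4, 10.4]
gripper_width: 43.8
gripper_force: 30.0
```

```bash
python3 -c "
from h import *
st()
d=grab('side');s=grab('scene')
for p in (d,s): print([(a['location'],a['score']) for a in viewer.pinpoint('bar_front',p)][:1])
"
```

```text
deck TCP [-58.9  -0.1  24.1] rpy [-179.8   -7.7   11.9] Fdeck [-7.2  1.4 11.5] t 9.03
[([281.6, 230.3], 0.95)]
[([324.2, 266.6], 0.66)]
```

{"op": "step_arm", "data": {"plan": [0, 0, -0.1, 0, 0, 0, 0.2, 0, 0, 0, 0, 0, 0, 0, 0, 0, 0, 0]}}

```text
time_s: 9.48
ee_pos: [560.2, -37.3, 91.6]
ee_rot: [-179.9, -8.1, 11.9]
force: [0.5, 0.1, -1.2]
gripper_width: 44.0
gripper_force: 30.0
```

```bash
python3 -c "
from h import *
st()
"
```

```text
deck TCP [-53.8  -0.7  24.3] rpy [-179.9   -8.1   11.9] Fdeck [ 0.3  0.  -1.2] t 9.48
```

{"op": "step_arm", "data": {"plan": [0.15, 0, 0.04, 0, 0, 0, 0.15, 0, 0, 0, 0, 0, 0, 0, 0, 0, 0, 0]}}

```text
time_s: 9.73
ee_pos: [561.5, -36.8, 91.5]
ee_rot: [-179.8, -7.9, 11.9]
force: [-4.5, -1.8, 3.5]
gripper_width: 43.8
gripper_force: 30.0
```

{"op": "step_arm", "data": {"plan": [0.15, 0, 0, 0, 0, 0, 0, 0, 0, 0, 0, 0]}}

```text
time_s: 9.9
ee_pos: [563.1, -36.5, 91.7]
ee_rot: [-179.8, -7.9, 11.9]
force: [-4.6, -1.2, 3.4]
gripper_width: 43.6
gripper_force: 30.0
```

```bash
python3 -c "
from h import *
st()
"
```

```text
deck TCP [-50.7  -0.5  24. ] rpy [-179.8   -7.9   11.9] Fdeck [-4.3 -0.2  4.1] t 9.9
```

{"op": "step_arm", "data": {"plan": [0.15, 0, 0, 0, 0, 0, 0, 0, 0, 0, 0, 0]}}

```text
time_s: 10.07
ee_pos: [564.8, -36.1, 92.0]
ee_rot: [-179.8, -8.0, 11.9]
force: [-3.9, -1.7, 2.6]
gripper_width: 43.9
gripper_force: 30.0
```

{"op": "step_arm", "data": {"plan": [0.1, 0, 0, 0, 0, 0, 0, 0, 0, 0, 0, 0]}}

```text
time_s: 10.23
ee_pos: [565.7, -35.9, 92.1]
ee_rot: [-179.8, -7.9, 11.9]
force: [-4.5, -2.0, 3.2]
gripper_width: 43.8
gripper_force: 30.0
```

```bash
python3 -c "
from h import *
st()
"
```

```text
deck TCP [-48.2  -0.5  24. ] rpy [-179.8   -7.9   11.9] Fdeck [-4.3 -1.   3.9] t 10.23
```

{"op": "step_arm", "data": {"plan": [0.1, 0, 0, 0, 0, 0, 0, 0, 0, 0, 0, 0]}}

```text
time_s: 10.4
ee_pos: [566.9, -35.7, 92.3]
ee_rot: [-179.8, -8.0, 11.9]
force: [-4.0, -0.7, 2.6]
gripper_width: 44.0
gripper_force: 30.0
```

{"op": "step_arm", "data": {"plan": [0.08, 0, 0, 0, 0, 0, 0, 0, 0, 0, 0, 0]}}

```text
time_s: 10.57
ee_pos: [568.1, -35.5, 92.5]
ee_rot: [-179.9, -8.0, 11.9]
force: [-4.0, -1.1, 2.6]
gripper_width: 44.0
gripper_force: 30.0
```

```bash
python3 -c "
from h import *
st()
"
```

```text
deck TCP [-45.6  -0.6  24.1] rpy [-179.9   -8.    11.9] Fdeck [-3.8 -0.3  3.2] t 10.57
```

{"op": "step_arm", "data": {"plan": [0.08, 0, 0, 0, 0, 0, 0, 0, 0, 0, 0, 0]}}

```text
time_s: 10.73
ee_pos: [569.0, -35.3, 92.6]
ee_rot: [-179.9, -8.1, 11.9]
force: [-3.3, 0.6, 1.5]
gripper_width: 44.2
gripper_force: 30.0
```

{"op": "step_arm", "data": {"plan": [0.08, 0, 0, 0, 0, 0, 0, 0, 0, 0, 0, 0]}}

```text
time_s: 10.9
ee_pos: [569.7, -35.2, 92.7]
ee_rot: [-179.8, -8.0, 11.9]
force: [-3.4, -1.0, 2.6]
gripper_width: 43.6
gripper_force: 30.0
```

```bash
python3 -c "
from h import *
st()
"
```

```text
deck TCP [-44.   -0.6  24.1] rpy [-179.8   -8.    11.9] Fdeck [-3.1 -0.3  3.1] t 10.9
```

{"op": "step_arm", "data": {"plan": [0.08, 0, 0, 0, 0, 0, 0, 0, 0, 0, 0, 0]}}

```text
time_s: 11.07
ee_pos: [569.9, -35.1, 92.7]
ee_rot: [-179.8, -8.0, 11.9]
force: [-4.0, -1.2, 2.3]
gripper_width: 43.8
gripper_force: 30.0
```

{"op": "step_arm", "data": {"plan": [0.08, 0, 0, 0, 0, 0, 0, 0, 0, 0, 0, 0]}}

```text
time_s: 11.23
ee_pos: [570.0, -35.1, 92.7]
ee_rot: [-179.8, -7.9, 11.9]
force: [-6.1, -1.5, 3.9]
gripper_width: 43.8
gripper_force: 30.0
```

```bash
python3 -c "
from h import *
st()
w=grab('wrist','w4')
d=grab('side');s=grab('scene')
for p in (d,s): print([(a['location'],a['score']) for a in viewer.pinpoint('bar_front',p)][:1])
"
```

```text
deck TCP [-43.7  -0.6  24. ] rpy [-179.8   -7.9   11.9] Fdeck [-5.7 -0.3  4.7] t 11.23
[([285.0, 232.2], 0.57)]
[([324.9, 265.8], 0.76)]
```

View pics/w4.png

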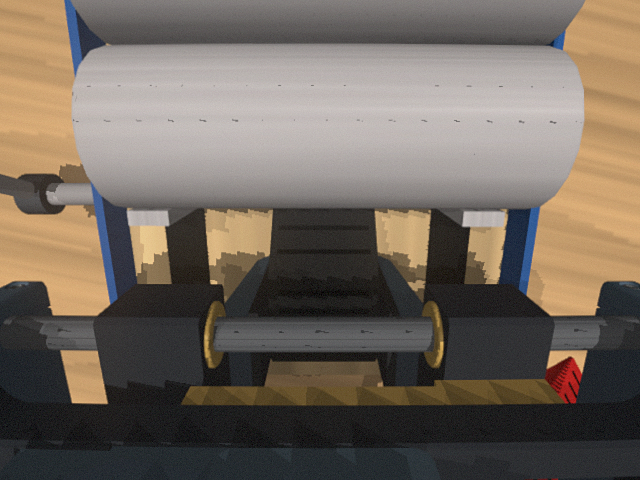

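The toe is under the middle of the bar and the chock has stopped moving. The bar spans columns 75–583 and the chock's middle is at 324. I press on up to the seating force.

{"op": "step_arm", "data": {"plan": [0.08, 0, 0, 0, 0, 0, 0, 0, 0, 0, 0, 0]}}

```text
time_s: 11.65
ee_pos: [570.0, -35.1, 92.7]
ee_rot: [-179.8, -7.8, 11.9]
force: [-7.9, -2.6, 5.2]
gripper_width: 43.6
gripper_force: 30.0
```

{"op": "step_arm", "data": {"plan": [0.08, 0, 0, 0, 0, 0, 0, 0, 0, 0, 0, 0]}}

```text
time_s: 11.82
ee_pos: [570.0, -35.0, 92.7]
ee_rot: [-179.8, -7.7, 11.9]
force: [-11.0, -3.5, 5.9]
gripper_width: 43.7
gripper_force: 30.0
```

```bash
python3 -c "
from h import *
st()
"
```

```text
deck TCP [-43.7  -0.5  24.1] rpy [-179.8   -7.7   11.9] Fdeck [-10.5  -1.2   7.4] t 11.82
```

{"op": "step_arm", "data": {"plan": [0.1, 0, -0.05, 0, 0, 0, 0, 0, 0, 0, 0, 0, 0, 0, 0, 0, 0, 0]}}

```text
time_s: 12.07
ee_pos: [570.1, -35.0, 92.9]
ee_rot: [-179.8, -7.6, 11.9]
force: [-12.0, -4.4, 4.8]
gripper_width: 43.7
gripper_force: 30.0
```

```bash
python3 -c "
from h import *
st()
"
```

```text
deck TCP [-43.6  -0.5  24.2] rpy [-179.8   -7.6   11.9] Fdeck [-11.8  -1.9   6.5] t 12.07
```

{"op": "step_arm", "data": {"plan": [0.08, 0, -0.03, 0, 0, 0, 0, 0, 0, 0, 0, 0, 0, 0, 0, 0, 0, 0]}}

```text
time_s: 12.32
ee_pos: [570.1, -35.0, 93.0]
ee_rot: [-179.8, -7.5, 11.9]
force: [-12.4, -4.9, 5.0]
gripper_width: 43.8
gripper_force: 30.0
```

{"op": "step_arm", "data": {"plan": [0, 0, 0, 0, 0, 0, 0, 0, 0, 0, 0, 0, 0, 0, 0, 0, 0, 0, 0, 0, 0, 0, 0, 0], "hand": 6.4}}

```text
time_s: 12.65
ee_pos: [575.4, -34.0, 94.6]
ee_rot: [-179.9, -8.2, 11.9]
force: [-0.2, -0.5, 0.3]
gripper_width: 63.8
gripper_force: 0.0
```

{"op": "step_arm", "data": {"plan": [0, 0, -0.5, 0, 0, 0, 0, 0, -1.5, 0, 0, 0, 0, 0, -3, 0, 0, 0, 0, 0, -3, 0, 0, 0, 0, 0, -3, 0, 0, 0]}}

```text
time_s: 13.07
ee_pos: [559.2, -37.6, 204.6]
ee_rot: [-179.9, -8.0, 11.9]
force: [1.4, -0.5, 0.4]
gripper_width: 64.2
gripper_force: 0.0
```

```bash
python3 - <<'E'
from h import *
st()
w=grab('wrist','w5');d=grab('side');s=grab('scene')
q=(615.5,-25,11.8);A,o=deckT(*q)
for t in ('chock_mid','bar_front','bar_back','lever_grip'):
  for n,p in (('w',w),('d',d),('s',s)): print(t,n,[(np.round(a['location']).tolist(),round(a['score'],2)) for a in viewer.pinpoint(t,p)][:4])
for X in [(35,150,83),(-26,0,21),(30,0,30)]: print(X,(A@np.array(X)+o).round(1),[proj(p,A@np.array(X)+o).round() for p in (w,d,s)])
E
```

```text
deck TCP [-39.1  -0.8 136.4] rpy [-179.9   -8.    11.9] Fdeck [ 1.3 -0.8  0.2] t 13.07
chock_mid w [([323.0, 218.0], 0.63)]
chock_mid d [([306.0, 239.0], 0.93), ([396.0, 237.0], 0.75), ([356.0, 224.0], 0.71)]
chock_mid s [([231.0, 236.0], 0.96), ([244.0, 268.0], 0.68), ([315.0, 258.0], 0.67), ([333.0, 277.0], 0.3)]
bar_front w []
bar_front d [([282.0, 231.0], 0.78)]
bar_front s [([326.0, 265.0], 0.79)]
bar_back w [([326.0, 38.0], 0.78), ([325.0, 217.0], 0.41)]
bar_back d [([266.0, 232.0], 0.64), ([303.0, 237.0], 0.48)]
bar_back s [([334.0, 276.0], 0.86)]
lever_grip w [([45.0, 131.0], 0.65)]
lever_grip d [([274.0, 260.0], 0.73), ([228.0, 328.0], 0.53)]
lever_grip s [([374.0, 224.0], 0.8)]
(35, 150, 83) [607.4 126.6 162.1] [array([ 49., 134.]), array([274., 262.]), array([371., 228.])]
(-26, 0, 21) [587.4 -30.9  92.2] [array([324., 218.]), array([304., 238.]), array([313., 256.])]
(30, 0, 30) [640.5 -19.8 108.9] [array([324., 140.]), array([286., 232.]), array([324., 265.])]
```

View pics/w5.png

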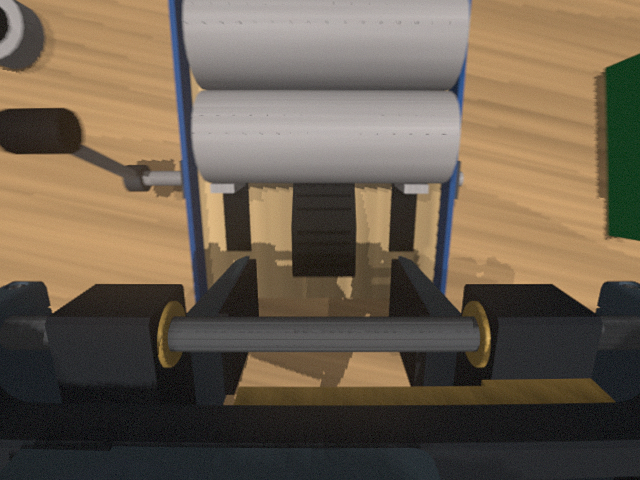

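The chock sits square under the middle of the bar at (324,230), and the bars have not moved. The lever grip at (45,131) fits the model, so I go above it.

{"op": "step_arm", "data": {"plan": [1.5, -3.02, 0, 0, 0, 0, 1.5, -3.02, 0, 0, 0, 0, 1.5, -3.02, 0, 0, 0, 0, 1.5, -3.02, 0, 0, 0, 0, 1.5, -3.02, 0, 0, 0, 0]}}

```text
time_s: 14.23
ee_pos: [601.0, 126.8, 214.1]
ee_rot: [-179.9, -8.0, 11.9]
force: [0.5, 0.3, -0.6]
gripper_width: 63.9
gripper_force: 0.0
```

{"op": "step_arm", "data": {"plan": [0, 0, 0, 0, 0, 0, 0, 0, 0, 0, 0, 0]}}

```text
time_s: 14.4
ee_pos: [600.8, 126.9, 213.7]
ee_rot: [-179.9, -8.0, 12.1]
force: [-0.6, -0.3, 0.6]
gripper_width: 63.9
gripper_force: 0.0
```

```bash
python3 - <<'E'
from h import *
st()
w=grab('wrist','w6');d=grab('side');s=grab('scene')
q=(615.5,-25,11.8);A,o=deckT(*q)
for n,p in (('w',w),('d',d),('s',s)): print(n,[(np.round(a['location']).tolist(),round(a['score'],2)) for a in viewer.pinpoint('lever_grip',p)][:4])
for X in [(35,150,83),(35,132,83),(35,168,83)]: print(X,(A@np.array(X)+o).round(1),[proj(p,A@np.array(X)+o).round() for p in (w,d,s)])
E
```

```text
deck TCP [ 35.8 151.7 135. ] rpy [-179.9   -8.    12.1] Fdeck [-0.5 -0.2  0.7] t 14.4
w []
d [([276.0, 265.0], 0.63)]
s [([373.0, 226.0], 0.65)]
(35, 150, 83) [607.4 126.6 162.1] [array([328., 266.]), array([274., 262.]), array([371., 228.])]
(35, 132, 83) [611.1 108.9 162.1] [array([359., 266.]), array([276., 256.]), array([365., 230.])]
(35, 168, 83) [603.8 144.2 162.1] [array([297., 265.]), array([273., 267.]), array([376., 225.])]
```

View pics/w6.png

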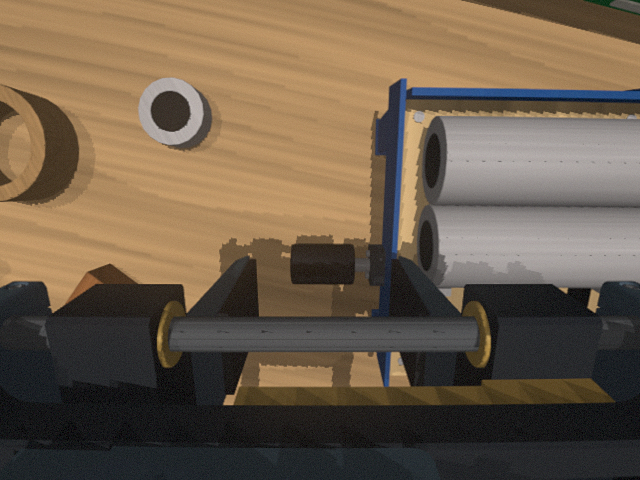

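The grip shows at (291..355,264), centred between the fingers. I descend and pinch its ends.

{"op": "step_arm", "data": {"plan": [0, 0, 2, 0, 0, 0, 0, 0, 2, 0, 0, 0, 0, 0, 1.2, 0, 0, 0, 0, 0, 0.5, 0, 0, 0, 0, 0, 0, 0, 0, 0]}}

```text
time_s: 15.12
ee_pos: [607.8, 126.3, 156.2]
ee_rot: [-179.8, -7.9, 11.8]
force: [-0.0, 0.1, -0.4]
gripper_width: 64.1
gripper_force: 0.0
```

{"op": "step_arm", "data": {"plan": [0, 0, 0, 0, 0, 0, 0, 0, 0, 0, 0, 0, 0, 0, 0, 0, 0, 0, 0, 0, 0, 0, 0, 0, 0, 0, 0, 0, 0, 0], "hand": 2.5, "newtons": 25}}

```text
time_s: 15.53
ee_pos: [608.4, 129.4, 158.5]
ee_rot: [-179.6, -8.1, 11.8]
force: [-2.2, 6.7, 1.4]
gripper_width: 35.5
gripper_force: 25.0
```

```bash
python3 - <<'E'
from h import *
st()
a=np.linspace(-.35,1.1,21);x=-3-110*np.sin(a);z=-20+110*np.cos(a)
for i in range(20): print(round((x[i+1]-x[i])/10,2),round(-(z[i+1]-z[i])/10,2))
E
```

```text
deck TCP [ 36.  152.6  79.2] rpy [-179.6   -8.1   11.8] Fdeck [-0.6  7.1  1.5] t 15.53
-0.76 -0.25
-0.77 -0.19
-0.79 -0.13
-0.79 -0.08
-0.8 -0.02
-0.8 0.04
-0.79 0.1
-0.78 0.15
-0.77 0.21
-0.75 0.26
-0.73 0.32
-0.71 0.37
-0.68 0.42
-0.64 0.47
-0.61 0.51
-0.57 0.56
-0.53 0.6
-0.48 0.63
-0.44 0.67
-0.39 0.7
```

{"op": "step_arm", "data": {"plan": [-0.76, -0.08, -0.25, 0, 0, 0, -0.77, 0, -0.19, 0, 0, 0, -0.79, 0, -0.13, 0, 0, 0, -0.79, 0, -0.08, 0, 0, 0, -0.8, 0, -0.02, 0, 0, 0]}}

```text
time_s: 15.95
ee_pos: [572.9, 122.0, 160.6]
ee_rot: [-179.7, -8.6, 11.9]
force: [6.3, 6.2, -2.4]
gripper_width: 35.6
gripper_force: 25.0
```

```bash
python3 - <<'E'
from h import *
st()
E
```

```text
deck TCP [  0.4 152.6  86.4] rpy [-179.7   -8.6   11.9] Fdeck [ 7.1  4.8 -3.4] t 15.95
```

Moving as expected, with about 7 N of resistance. I continue.

{"op": "step_arm", "data": {"plan": [-0.8, -0.05, 0.04, 0, 0, 0, -0.79, 0, 0.1, 0, 0, 0, -0.78, 0, 0.15, 0, 0, 0, -0.77, 0, 0.21, 0, 0, 0, -0.75, 0, 0.26, 0, 0, 0]}}

```text
time_s: 16.37
ee_pos: [537.3, 114.6, 150.2]
ee_rot: [-179.7, -8.8, 11.9]
force: [1.0, 4.2, 12.7]
gripper_width: 35.7
gripper_force: 25.0
```

```bash
python3 - <<'E'
from h import *
st()
E
```

```text
deck TCP [-37.1 152.7  81.1] rpy [-179.7   -8.8   11.9] Fdeck [ 3.6  3.9 12.3] t 16.37
```

{"op": "step_arm", "data": {"plan": [-0.73, -0.03, 0.2, 0, 0, 0, -0.71, 0, 0.35, 0, 0, 0, -0.68, 0, 0.42, 0, 0, 0, -0.64, 0, 0.47, 0, 0, 0, -0.61, 0, 0.51, 0, 0, 0]}}

```text
time_s: 16.78
ee_pos: [504.1, 107.7, 124.9]
ee_rot: [-179.8, -8.4, 11.9]
force: [-4.7, 2.4, 12.9]
gripper_width: 35.8
gripper_force: 25.0
```

```bash
python3 - <<'E'
from h import *
st()
E
```

```text
deck TCP [-74.1 152.7  60.8] rpy [-179.8   -8.4   11.9] Fdeck [-2.3  3.3 13.4] t 16.78
```

{"op": "step_arm", "data": {"plan": [-0.63, -0.02, 0.48, 0, 0, 0, -0.57, 0, 0.58, 0, 0, 0, -0.48, 0, 0.63, 0, 0, 0, -0.44, 0, 0.67, 0, 0, 0, -0.39, 0, 0.7, 0, 0, 0]}}

```text
time_s: 17.2
ee_pos: [482.0, 103.1, 89.3]
ee_rot: [-179.8, -8.1, 11.9]
force: [-6.5, 1.4, 8.4]
gripper_width: 35.9
gripper_force: 25.0
```

{"op": "step_arm", "data": {"plan": [0, 0, 0, 0, 0, 0, 0, 0, 0, 0, 0, 0]}}

```text
time_s: 17.37
ee_pos: [481.4, 102.9, 87.9]
ee_rot: [-179.8, -7.9, 11.9]
force: [-4.6, 3.0, 0.5]
gripper_width: 36.1
gripper_force: 25.0
```

```bash
python3 - <<'E'
from h import *
st()
E
```

```text
deck TCP [-102.3  152.7   27.5] rpy [-179.8   -7.9   11.9] Fdeck [-3.8  3.9  1. ] t 17.37
```

{"op": "step_arm", "data": {"plan": [-0.1, 0, 0.2, 0, 0, 0, 0, 0, 0, 0, 0, 0]}}

```text
time_s: 17.53
ee_pos: [480.8, 102.8, 86.2]
ee_rot: [-179.8, -7.9, 11.9]
force: [-6.4, 2.7, 4.2]
gripper_width: 36.0
gripper_force: 25.0
```

{"op": "step_arm", "data": {"plan": [-0.08, 0, 0.15, 0, 0, 0, 0, 0, 0, 0, 0, 0]}}

```text
time_s: 17.7
ee_pos: [480.3, 102.7, 84.8]
ee_rot: [-179.8, -7.9, 11.9]
force: [-5.7, 2.5, 5.0]
gripper_width: 35.7
gripper_force: 25.0
```

```bash
python3 - <<'E'
from h import *
st()
E
```

```text
deck TCP [-103.8  152.7   24.5] rpy [-179.8   -7.9   11.9] Fdeck [-4.3  3.6  5.6] t 17.7
```

Still moving, so not yet at the end stop.

{"op": "step_arm", "data": {"plan": [-0.08, 0, 0.2, 0, 0, 0, 0, 0, 0, 0, 0, 0]}}

```text
time_s: 17.87
ee_pos: [479.6, 102.6, 82.6]
ee_rot: [-179.8, -7.9, 11.9]
force: [-6.7, 1.8, 5.8]
gripper_width: 35.9
gripper_force: 25.0
```

{"op": "step_arm", "data": {"plan": [-0.08, 0, 0.2, 0, 0, 0, 0, 0, 0, 0, 0, 0]}}

```text
time_s: 18.03
ee_pos: [479.2, 102.5, 81.1]
ee_rot: [-179.8, -7.9, 11.9]
force: [-6.9, 2.6, 10.9]
gripper_width: 35.6
gripper_force: 25.0
```

```bash
python3 - <<'E'
from h import *
st()
E
```

```text
deck TCP [-105.5  152.7   20.9] rpy [-179.8   -7.9   11.9] Fdeck [-4.7  4.  11.7] t 18.03
```

{"op": "step_arm", "data": {"plan": [-0.05, 0, 0.15, 0, 0, 0, 0, 0, 0, 0, 0, 0, 0, 0, 0, 0, 0, 0]}}

```text
time_s: 18.28
ee_pos: [479.2, 102.5, 81.0]
ee_rot: [-179.8, -8.0, 11.9]
force: [-11.5, 1.9, 22.6]
gripper_width: 36.3
gripper_force: 25.0
```

```bash
python3 - <<'E'
from h import *
st()
d=grab('side');s=grab('scene')
q=(615.5,-25,11.8);A,o=deckT(*q)
for t in ('bar_front','bar_back','lever_grip'):
  for n,p in (('d',d),('s',s)): print(t,n,[(np.round(a['location']).tolist(),round(a['score'],2)) for a in viewer.pinpoint(t,p)][:2])
E
```

```text
deck TCP [-105.4  152.7   20.9] rpy [-179.8   -8.    11.9] Fdeck [-7.6  4.2 23.9] t 18.28
bar_front d [([286.0, 232.0], 0.64)]
bar_front s [([326.0, 266.0], 0.6)]
bar_back d [([268.0, 229.0], 0.75)]
bar_back s [([337.0, 277.0], 0.62), ([155.0, 282.0], 0.15)]
lever_grip d []
lever_grip s [([344.0, 222.0], 0.68)]
```

The end stop is reached: the force rises with no motion. I ease off, release and retreat.

{"op": "step_arm", "data": {"plan": [0.05, 0, -0.17, 0, 0, 0, 0, 0, 0, 0, 0, 0]}}

```text
time_s: 18.85
ee_pos: [479.2, 102.5, 81.1]
ee_rot: [-179.8, -7.9, 11.9]
force: [-7.6, 2.1, 8.3]
gripper_width: 36.1
gripper_force: 25.0
```

{"op": "step_arm", "data": {"plan": [0, 0, 0, 0, 0, 0, 0, 0, 0, 0, 0, 0, 0, 0, 0, 0, 0, 0, 0, 0, 0, 0, 0, 0], "hand": 5.6}}

```text
time_s: 19.18
ee_pos: [480.7, 102.0, 80.4]
ee_rot: [-179.9, -8.1, 11.9]
force: [-0.9, 0.1, -0.6]
gripper_width: 55.3
gripper_force: 0.0
```

{"op": "step_arm", "data": {"plan": [0, 0, -1, 0, 0, 0, 0, 0, -2.5, 0, 0, 0, 0, 0, -4, 0, 0, 0, 0, 0, -4, 0, 0, 0, 0, 0, -4, 0, 0, 0]}}

```text
time_s: 19.6
ee_pos: [458.6, 97.0, 235.2]
ee_rot: [-179.9, -8.0, 11.9]
force: [0.6, -0.2, -0.1]
gripper_width: 56.2
gripper_force: 0.0
```

{"op": "step_arm", "data": {"plan": [0, 3.5, 0, 0, 0, 0, 0, 3.5, 0, 0, 0, 0, 0, 3.5, 0, 0, 0, 0, 0, 3.5, 0, 0, 0, 0, 0, 0, 0, 0, 0, 0]}}

```text
time_s: 20.02
ee_pos: [489.5, -44.8, 233.5]
ee_rot: [180.0, -8.1, 11.6]
force: [-0.3, 1.3, 0.2]
gripper_width: 56.1
gripper_force: 0.0
```

```bash
python3 - <<'E'
from h import *
st()
w=grab('wrist');s=grab('side')
c=cv2.resize(s['img'][170:310,220:400],(617,480),interpolation=2)
im=np.hstack([w['img'],c]);im=cv2.resize(im,(800,306));cv2.imwrite('pics/end.png',im[:,:,::-1])
E
```

```text
deck TCP [-104.1    6.4  174.7] rpy [180.   -8.1  11.6] Fdeck [-0.   1.3  0.2] t 20.02
```

View pics/end.png

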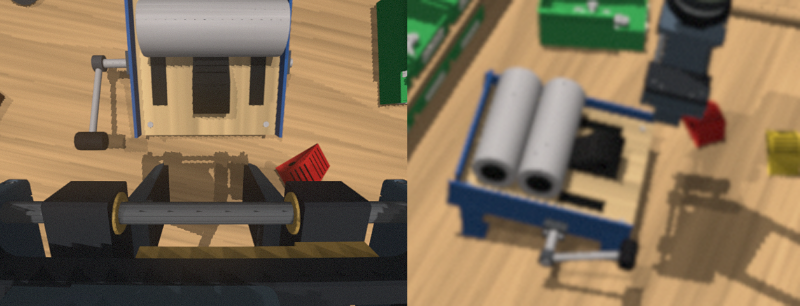

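The final view shows the lever folded at (90,140) and the blades gone from the slots. The chock is under the middle of the bar at (210,85), with both bars in place.

```bash
python3 -c "
from workcell import env
print(env.job_done())"
```

```text
the job is handed in; nothing more can be done
None
```

The job is handed in: the black chock was seated under the middle of the front bar with a push of about 12 N, the lever is at its end stop with the stop blades out of sight below the deck, and the last pictures show both bars where they lay.

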